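# Ease an upright slide box down onto its stand

### The arm

A 6-joint arm with a two-finger parallel gripper is mounted at the origin on the work surface. World frame = base frame: x ahead of the robot, y to its left, z up, the work surface at z = 0. Lengths are in m, angles in rad, forces in N, time in s.
With the tool pointing down it reaches from about 0.35 to 0.775 m from the base axis. Payload 5.5 kg.
Tool frame: the origin (TCP) lies midway between the tips of the shut fingers; the grasp point (between the pads) lies 19 mm behind it; z points along the fingers, x is the direction in which the jaws open and shut, and the axes are right-handed (so a half turn about z gives the same grasp; the last joint's range is limited). The gripper opens to 85 mm and grips with 20 to 120 N. Pads are 22 mm wide; open, the fingers measure 114 mm over their backs; the gripper's body (76 mm by 85 mm) begins 54 mm behind the grasp point. The pads swing forward as they close: fully open they stand 13 mm farther back than shut.
Start: joints at [1.183, 0.313, 0.046, 1.304, 0, 1.431], TCP at [0.141, 0.557, 0.202] pointing down, gripper open.
Joint ranges: [-2.76, 2.76], [-0.86, 1.69], [-1.03, 1.26], [-2.2, 2.34], [-1.47, 1.5], [-3.14, 3.14]. Speed limits (rad/s): [2.57, 2.57, 3.14, 3.14, 3.14, 3.14].

### API

Orientations are given as a unit quaternion [w, x, y, z].
In Python, from workcell import env gives the robot as it stands.
- The arm moves only by the tool servo_tool, never from a script. Its argument "targets" is a list of rows, each an object with "xyz": the shift along the tool's x, y, z in m, a list of three; "twist": the turn, a rotation vector about the tool's x, y, z in rad, a list of three; "jaw": the opening, from 0 (shut) to 1 (fully open). A call has 1 to 12 rows; each row is the pose to reach, as a shift and turn from the pose commanded when the call began, along the tool's axes at that moment; what a row does not reach only later rows make up. A row lasts 1/12 s, in which the tool goes at most 41.7 mm and 7.16 degrees, less where a joint would pass 70% of its speed; a pose out of reach is approached as far as the arm can. A call with a gripper value outside its range is refused whole. The fingers move at their own pace and stop on an object; "squeeze" is the grip in N (left out, the last holds). Time passes only in rows, so rows that repeat a pose let the fingers close. It gives the time, the measured TCP pose, the force and the opening at its end, in the units of the state.
- env.get_state(): the state, without advancing time (a new reading comes with each control period).
- env.read_camera(name): name is "side" or "top" or "wrist"; returns a dict with "color" (400x640x3 uint8, red, green, blue), "depth" (400x640 float32, m along the optical axis (not along the pixel's ray), 0 where there is no reading), "fx", "fy", "cx", "cy" (pixels), "eye" and "attitude" of the camera in the world. Camera axes: x right, y down, z forward; pixel columns grow to the right and rows downward; lengths in m; the calibration is good to about 2 mm. A picture is of the moment at which its call begins.
- env.hand_in(): hands the job in, once; it reports no verdict.
The state is a dict: "clock": time; "joint_pos": joint angles; "qvel": joint speeds; "tau": joint torques, N m; "tcp_pos": TCP position; "orientation": TCP orientation; "wrist_force": force on the tool from outside, world axes, zero at the start; "ft_torque": the same for the moment, N m; "finger_gap": finger opening in m.
Only numpy, scipy, OpenCV 4.12 (cv2) and the standard library are available. Lean on these libraries where they do the work, as an engineer would, in place of code of your own. Each camera call takes 0.05 s, during which the arm holds its last target. There are 200 camera calls.

### The job

A box full of glass microscope slides stands on end on the low metal stand, behind the rubber strip that serves as its foot stop. With the open fingers, tip it over that strip towards the strip at the other end and ease it down, supporting it all the way so that it never drops, until it lies flat across both strips, square with the stand. Do not grip it, lift it or carry it, leave the things around it alone, and finish with the hand clear.

Things in the scene. Friction and masses are not known exactly. Their poses are not given: they have to be found in the camera images.
- slide_box: Closed pale plastic slide box, loose, standing on end on the stand, 2 to 5 mm behind the foot stop. 160 mm tall (z, up at the start), 92 wide (y), 32 thick (x), flat faces, 0.3 to 0.65 kg, balanced at its middle. Origin: centre of the end it stands on. Its -x face looks along the stand and becomes the underside; its +x face (lid half, blank label) ends on top, x pointing up.
- stand: Fixed aluminium stand. Top plate 60 mm above the bench, 130 wide (y), from x = -105 to +65 mm in its frame. Two rubber strips 10 wide, 5 high lie across it (tops at 65 mm): the foot stop at x = -10 to 0, the rest strip at x = -100 to -90. Origin on the bench under the middle of the foot stop's far top edge; -x is the way the box tips, roughly to the robot's right.
- stop_edge (a point): Middle of the foot stop's far top edge, 65 mm above the bench: the box tips over this line, parallel to the stand's y. Axes as the stand. The box topples by itself once it leans about 10 to 15 degrees; left to fall it lands far too hard. On the way down its foot may slide back 5 to 25 mm from the stop.
- box_center (a point): Centre of the slide box, 80 mm above its foot end. Axes as the box.
- box_top (a point): Centre of the slide box's top end (160 mm from its foot end). Axes as the box. When the box lies down this end overhangs the stand's end by 30 to 50 mm, with the underside 65 mm above the bench: free space for a finger beneath.
- box_foot_edge (a point): Middle of the slide box's foot edge on the side of the foot stop (its -x face). Axes as the box.
- oil_bottle: Small amber bottle, 32 mm across, 75 mm tall, loose, beside the stand: leave it alone. Origin: centre of its underside.
- staining_jar: Open glass jar, 56 mm across, 85 mm tall, loose, beside the stand: leave it alone. Origin: centre of its underside.
- mailer: Flat slide mailer, 80 x 30 x 18 mm, loose on the bench behind the standing box: leave it alone. Origin: centre of its underside.
There are look-alikes about, which are no part of the job. Of the things that look like the slide_box, the middle-sized one is meant.

How it is judged:
On the way:
1. the box, past its balance, leans between 30 and 75 degrees for 0.2 s, supported and not falling (angle between slide_box's own z axis and vertical between 0.52 and 1.31 rad), for 0.2 s.
At the end, for the whole second after the job is handed in: The slide box lies still and flat (within 3.4 degrees) across both strips with its label side up, square with the stand within 8 degrees, its centre within 35 mm of the stand's middle line and 35 to 92 mm from the foot stop's far edge towards the rest strip, its top end beyond the rest strip (angle between slide_box's own x axis and vertical below 0.06 rad and angle between the z axis of slide_box and the x axis of stand, either way round below 0.14 rad and x of box_center in the frame of stand between -0.092 and -0.035 m and y of box_center in the frame of stand between -0.035 and 0.035 m and x of box_top in the frame of stand below -0.11 m and height (world z) of box_center between 0.075 and 0.087 m and linear speed of slide_box below 0.01 m/s); the robot touches nothing.
It fails at once if the slide box falls or is jolted: it turns faster than 5 rad/s (angular speed of slide_box above 5 rad/s).
It fails at once if the slide box is lifted: its foot edge rises more than 40 mm above the stand's plate (height (world z) of box_foot_edge above 0.1 m).
It fails at once if the slide box is carried or pushed away: its foot edge moves more than 45 mm (distance of box_foot_edge from where it was at the start of the episode above 0.045 m).
It fails at once if the slide box is gripped or pushed hard: more than 18 N from the fingers (contact force between the fingers and slide_box above 18 N).
It fails at once if the bottle, the jar or the mailer is moved more than 20 mm (distance of any of oil_bottle, staining_jar, mailer from where it was at the start of the episode above 0.02 m).
It also fails if it takes over 51 s, if anything falls off the work surface, if the arm or the gripper's body presses on something with over 40 N, if the wrist force passes 120 N, or if a joint passes its speed limit or range.

## Working session

There is one attempt and no reset: what is moved stays moved. The work goes in short steps, Python scripts to look and compute and a tool call to move; the robot and the scene stay as the last step left them, time stands still between calls to the robot, and variables do not carry over. Pictures are saved under pics/ and viewed, about 8 in all and at most 12, crops included, and the job is handed in when it is done.

Besides the shell and the picture viewer there is one more tool, called after "Emit:" by a JSON object that holds its "name" and its "arguments", one argument or row to a line. servo_tool: Moves the arm, as the interface text tells. Its arguments: {"type":"object","properties":{"targets":{"type":"array","items":{"type":"object","properties":{"xyz":{"type":"array","items":{"type":"number"}},"twist":{"type":"array","items":{"type":"number"}},"jaw":{"type":"number"}}}},"squeeze":{"type":"number"}},"required":["targets"]}

```bash
mkdir -p pics; cat > h.py <<'E'
import numpy as np, cv2
from scipy.spatial.transform import Rotation as R
from workcell import env
def rot(a):
    a=np.array(a,float)
    return a if a.shape==(3,3) else R.from_quat(a[[1,2,3,0]]).as_matrix()
def cam(n,save=None):
    c=env.read_camera(n)
    if save: cv2.imwrite('pics/'+save,c['color'][:,:,::-1])
    return c
def cloud(c):
    v,u=np.mgrid[0:400,0:640]; d=c['depth']
    P=np.stack([(u-c['cx'])/c['fx']*d,(v-c['cy'])/c['fy']*d,d],-1)
    return P@rot(c['attitude']).T+np.array(c['eye'])
E
python3 - <<'E'
from h import *
s=env.get_state(); print({k:np.round(v,3).tolist() for k,v in s.items()})
for n in('side','top'):
    c=cam(n,n+'0.png'); print(n,c['eye'],c['attitude'],c['fx'],c['cx'],c['cy']); np.savez(n+'0.npz',P=cloud(c),c=c['color'],d=c['depth'])
E
```

```text
{'clock': 0.0, 'joint_pos': [1.183, 0.314, 0.045, 1.304, -0.0, 1.431], 'qvel': [0.001, -0.0, 0.001, 0.002, 0.002, 0.0], 'tau': [-0.0, -48.063, 29.853, 0.02, -0.0, -0.0], 'tcp_pos': [0.141, 0.557, 0.201], 'orientation': [0.0, 0.789, 0.614, -0.001], 'wrist_force': [0.264, 0.202, 0.439], 'ft_torque': [-0.029, 0.004, -0.003], 'finger_gap': 0.085}
side [0.45076426 0.87101579 0.92058296] [ 0.03498221 -0.09662037  0.92423472 -0.36773759] 506.5920281144119 316.5131176167839 199.0567856920156
top [0.54251784 0.17585371 0.81523291] [-0.00539745  0.70853381 -0.7049378   0.03183422] 382.1462335179941 320.76654910981927 193.52191393608823
```

```bash
python3 -c "
import cv2,numpy as np
cv2.imwrite('pics/both.png',np.vstack([cv2.imread('pics/side0.png'),cv2.imread('pics/top0.png')])[:, :]) if 0 else None"; ls pics
```

```text
side0.png
top0.png
```

View pics/side0.png

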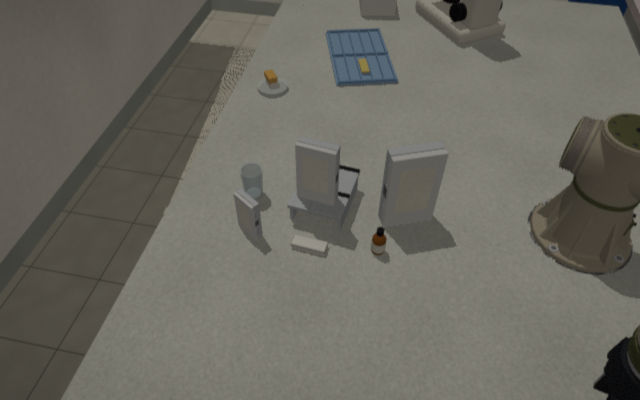

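View pics/top0.png

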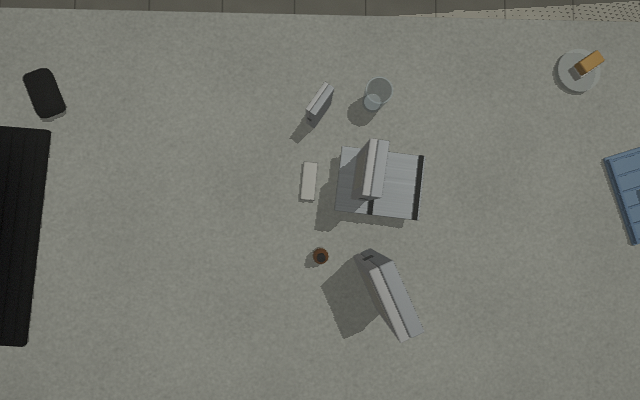

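Candidates: the box on the stand (side 318,175; top 375,168), the large box on the bench (side 412,187; top 393,295) and the small box (side 248,214; top 319,103). The one on the stand is the middle-sized one, so I choose it. Next I check the choice in a crop and measure it.

```bash
python3 - <<'E'
from h import *
for n in('side','top'):
    f=np.load(n+'0.npz'); P=f['P'];z=P[...,2]
    roi=np.zeros(z.shape,bool)
    if n=='top': roi[60:360,290:440]=1
    else: roi[130:270,225:460]=1
    for nm,lo,hi in(('stand',.052,.063),('boxtop',.208,.232),('strip',.0635,.068),('low',.01,.03),('mid',.03,.10),('z>.07',.07,.3)):
        m=(roi&(z>lo)&(z<hi)).astype(np.uint8)
        k,L,st,ce=cv2.connectedComponentsWithStats(m)
        for i in range(1,k):
            if st[i,4]>(25 if nm!='mid' else 60):
                q=P[L==i]; r=cv2.minAreaRect(q[:,:2].astype(np.float32)*1000)
                print(n,nm,st[i,4],'px',np.round(ce[i]),'c',np.round(r[0],1),'sz',np.round(r[1],1),'ang',round(r[2],1),'z',np.round(np.percentile(q[:,2],[5,50,95]),3))
a=cv2.imread('pics/top0.png')[80:350,290:440];b=cv2.imread('pics/side0.png')[130:270,225:460]
a=cv2.resize(a,None,fx=2,fy=2,interpolation=2);b=cv2.resize(b,None,fx=2,fy=2,interpolation=2)
o=np.zeros((540,770,3),np.uint8);o[:540,:300]=a;o[:280,300:770]=b
cv2.imwrite('pics/crop.png',o)
E
```

```text
side stand 1246 px [328. 198.] c [600.9  34.3] sz [167.9 130.7] ang 83.3 z [0.055 0.06  0.062]
side stand 51 px [251. 172.] c [786.8  18.3] sz [37.2 13. ] ang 21.6 z [0.053 0.057 0.063]
side stand 63 px [253. 184.] c [776.2  50.9] sz [51.2 23. ] ang 18.2 z [0.053 0.058 0.062]
side stand 182 px [406. 208.] c [400.6  55.4] sz [127.7  39.5] ang 6.5 z [0.052 0.058 0.063]
side stand 81 px [249. 219.] c [756.  163.5] sz [19.7 65.7] ang 73.9 z [0.053 0.058 0.063]
side stand 53 px [379. 237.] c [454.6 153.5] sz [14.2 22.6] ang 82.4 z [0.052 0.056 0.062]
side boxtop 601 px [317. 147.] c [611.  69.] sz [36.6 92.2] ang 81.9 z [0.21  0.22  0.222]
side boxtop 895 px [417. 152.] c [403.2  36.7] sz [123.   47.1] ang 24.0 z [0.21  0.214 0.217]
side strip 52 px [349. 169.] c [553.3 -38. ] sz [50.2 18.5] ang 5.0 z [0.064 0.065 0.068]
side strip 39 px [343. 194.] c [551.9  52.1] sz [18.2 28. ] ang 53.7 z [0.064 0.065 0.067]
side strip 29 px [423. 204.] c [368.2  44.5] sz [49.8  7. ] ang 24.7 z [0.064 0.066 0.068]
side low 96 px [347. 209.] c [539.2  37. ] sz [155.8   8. ] ang 80.8 z [0.011 0.02  0.029]
[... 2933 characters left out ...]
 c [604.9  29.6] sz [170.8 130.4] ang 83.3 z [0.059 0.061 0.067]
top mid 208 px [320. 255.] c [458.8 148.9] sz [30.3 29.5] ang 88.8 z [0.037 0.052 0.077]
top mid 258 px [367. 273.] c [405.9  55.2] sz [126.8  39.2] ang 4.5 z [0.033 0.068 0.098]
top z>.07 304 px [379.  90.] c [784.5  36.6] sz [54.8 54. ] ang 22.2 z [0.072 0.085 0.088]
top z>.07 538 px [319. 101.] c [757.7 153. ] sz [22.6 64.9] ang 56.0 z [0.079 0.112 0.115]
top z>.07 1775 px [370. 170.] c [615.4  68.2] sz [32.9 92.9] ang 81.9 z [0.101 0.22  0.223]
top z>.07 2946 px [390. 296.] c [407.   35.4] sz [124.1  43.8] ang 23.9 z [0.107 0.215 0.217]
top z>.07 59 px [321. 257.] c [458.4 148.2] sz [13.9 13.6] ang 0.2 z [0.073 0.076 0.077]
```

View pics/crop.png

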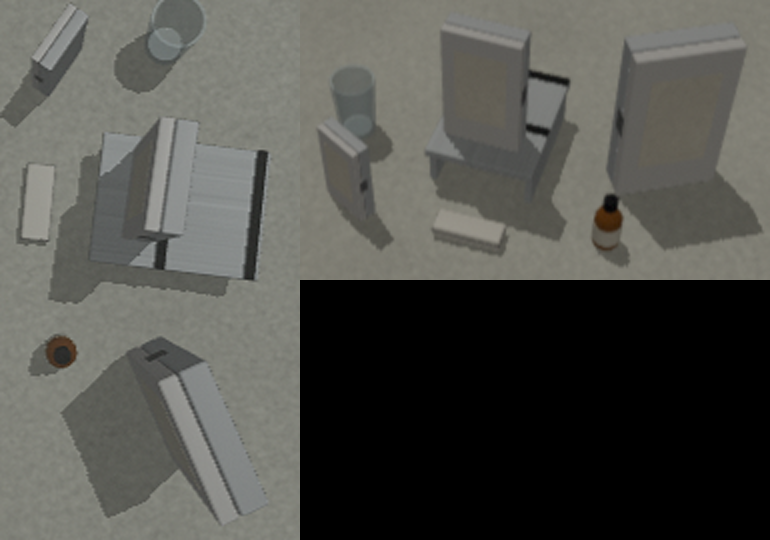

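The box on the stand measures 92 x 32 mm with its top at 0.22, so it is the right one (the large one is 123 mm wide, the small one tops out at 0.115). The plan is to straddle its top end with loosely open fingers, jaw axis along the thickness, then rotate the hand with the box about the stop edge.

```bash
cat >> h.py <<'E'
O=np.array([.6052,.0516,.065]); PSI=np.deg2rad(83.0)   # stop edge, stand x direction
U=np.array([np.cos(PSI),np.sin(PSI),0]); V=np.cross([0,0,1],U)
def toolR(th):
    z=np.array([0,0,-1.]); return R.from_rotvec(-th*V).as_matrix()@np.stack([U,np.cross(z,U),z],1)
def delta(p,Rt,p0=None,R0=None):
    s=env.get_state(); p0=np.array(s['tcp_pos']) if p0 is None else p0; R0=rot(s['orientation']) if R0 is None else R0
    return np.round(R0.T@(p-p0),4).tolist(), np.round(R.from_matrix(R0.T@Rt).as_rotvec(),4).tolist()
def st():
    s=env.get_state(); p=np.array(s['tcp_pos'])-O; Rm=rot(s['orientation'])
    print('t',round(s['clock'],2),'tcp(stand)',np.round([p@U*1e3,p@V*1e3,(p[2]+.065)*1e3],1),'tilt',round(np.degrees(np.arctan2(Rm[:,2]@U,-Rm[2,2])),1),'err',np.round(np.degrees(R.from_matrix(toolR(np.arctan2(Rm[:,2]@U,-Rm[2,2])).T@Rm).as_rotvec()),1),'F',np.round(s['wrist_force'],1),'gap',round(s['finger_gap'],4),'q',np.round(s['joint_pos'],2))
E
python3 - <<'E'
from h import *
st(); print(delta(np.array([.614,.068,.29]),toolR(0)))
E
```

```text
t 0.1 tcp(stand) [445.  522.5 201.1] tilt -0.1 err [ 0.  -0.   7.2] F [ 1.  -0.1 -1.3] gap 0.0857 q [1.18 0.31 0.05 1.3  0.   1.43]
([-0.3581, 0.5786, -0.0884], [-0.0003, 0.0015, -0.1256])
```

Emit:
{"name": "servo_tool", "arguments": {
  "targets": [
    {"xyz": [-0.02,0.03,-0.03],"twist": [0,0,-0.02],"jaw": 1},
    {"xyz": [-0.04,0.06,-0.05],"twist": [0,0,-0.05],"jaw": 1},
    {"xyz": [-0.06,0.097,-0.07],"twist": [0,0,-0.08],"jaw": 1},
    {"xyz": [-0.08,0.13,-0.088],"twist": [0,0,-0.1],"jaw": 1},
    {"xyz": [-0.1,0.163,-0.088],"twist": [0,0,-0.125],"jaw": 1},
    {"xyz": [-0.12,0.195,-0.088],"twist": [0,0,-0.125],"jaw": 1},
    {"xyz": [-0.14,0.227,-0.088],"twist": [0,0,-0.125],"jaw": 1},
    {"xyz": [-0.16,0.26,-0.088],"twist": [0,0,-0.125],"jaw": 1},
    {"xyz": [-0.18,0.292,-0.088],"twist": [0,0,-0.125],"jaw": 1},
    {"xyz": [-0.2,0.325,-0.088],"twist": [0,0,-0.125],"jaw": 1},
    {"xyz": [-0.22,0.357,-0.088],"twist": [0,0,-0.125],"jaw": 1},
    {"xyz": [-0.24,0.39,-0.088],"twist": [0,0,-0.125],"jaw": 1}
  ]
}}

```text
clock: 1.1
tcp_pos: [0.461, 0.2275, 0.2897]
orientation: [-0.0, 0.749, 0.662, -0.0]
wrist_force: [0.4, 2.0, -0.5]
finger_gap: 0.0851
```

```bash
python3 - <<'E'
from h import *
st(); print(delta(np.array([.614,.068,.29]),toolR(0)))
E
```

```text
t 1.1 tcp(stand) [157.  164.6 289.7] tilt -0.0 err [ 0. -0.  0.] F [ 0.4  2.  -0.5] gap 0.0851 q [0.3  0.18 0.09 1.48 0.   0.42]
([-0.1395, 0.1714, -0.0004], [-0.0005, 0.0, -0.0007])
```

```bash
python3 - <<'E'
from h import *
for x,z,t in((-.12,.29,0),(-.18,.20,45),(-.18,.09,85)):
    print(delta(O*[1,1,0]+U*x-V*.006+np.array([0,0,z]),toolR(np.radians(t))))
E
```

```text
([-0.2768, 0.1708, -0.0004], [-0.0005, 0.0, -0.0007])
([-0.3368, 0.1709, 0.0896], [-0.0002, 0.7854, -0.0009])
([-0.3368, 0.1709, 0.1996], [0.0001, 1.4836, -0.001])
```

Emit:
{"name": "servo_tool", "arguments": {
  "targets": [
    {"xyz": [-0.03,0.02,0],"twist": [0,0,0],"jaw": 1},
    {"xyz": [-0.06,0.04,0],"twist": [0,0,0],"jaw": 1},
    {"xyz": [-0.09,0.06,0],"twist": [0,0,0],"jaw": 1},
    {"xyz": [-0.12,0.08,0],"twist": [0,0,0],"jaw": 1},
    {"xyz": [-0.15,0.1,0],"twist": [0,0,0],"jaw": 1},
    {"xyz": [-0.185,0.12,0],"twist": [0,0.1,0],"jaw": 1},
    {"xyz": [-0.22,0.14,0],"twist": [0,0.2,0],"jaw": 1},
    {"xyz": [-0.255,0.16,0],"twist": [0,0.3,0],"jaw": 1},
    {"xyz": [-0.29,0.171,0.01],"twist": [0,0.42,0],"jaw": 1},
    {"xyz": [-0.315,0.171,0.03],"twist": [0,0.54,0],"jaw": 1},
    {"xyz": [-0.337,0.171,0.06],"twist": [0,0.66,0],"jaw": 1},
    {"xyz": [-0.337,0.171,0.09],"twist": [0,0.785,0],"jaw": 1}
  ]
}}

```text
clock: 2.1
tcp_pos: [0.5894, -0.1321, 0.1995]
orientation: [-0.251, 0.693, 0.611, 0.29]
wrist_force: [0.0, 0.0, -0.4]
finger_gap: 0.0856
```

```bash
python3 - <<'E'
from h import *
st()
for x,z,t in((-.18,.085,75),(-.18,.085,85)):
    print(delta(O*[1,1,0]+U*x-V*.006+np.array([0,0,z]),toolR(np.radians(t))))
E
```

```text
t 2.1 tcp(stand) [-184.2   -6.7  199.5] tilt 45.1 err [-0.5  0.   0. ] F [ 0.   0.  -0.4] gap 0.0856 q [-0.7   0.67  0.33  1.72  0.64 -0.74]
([-0.0781, -0.0015, 0.0839], [0.0089, 0.5222, 0.0019])
([-0.0781, -0.0015, 0.0839], [0.0088, 0.6967, 0.0027])
```

Emit:
{"name": "servo_tool", "arguments": {
  "targets": [
    {"xyz": [-0.01,0,0.01],"twist": [0,0.09,0],"jaw": 1},
    {"xyz": [-0.02,0,0.021],"twist": [0,0.18,0],"jaw": 1},
    {"xyz": [-0.03,0,0.032],"twist": [0,0.27,0],"jaw": 1},
    {"xyz": [-0.04,0,0.043],"twist": [0,0.36,0],"jaw": 1},
    {"xyz": [-0.05,0,0.054],"twist": [0,0.45,0],"jaw": 1},
    {"xyz": [-0.06,0,0.065],"twist": [0,0.54,0],"jaw": 1},
    {"xyz": [-0.07,0,0.076],"twist": [0,0.62,0],"jaw": 1},
    {"xyz": [-0.078,0,0.084],"twist": [0,0.697,0],"jaw": 1},
    {"xyz": [-0.078,0,0.084],"twist": [0,0.697,0],"jaw": 1}
  ]
}}

```text
clock: 2.85
tcp_pos: [0.5856, -0.1194, 0.0726]
orientation: [-0.456, 0.553, 0.48, 0.506]
wrist_force: [-1.1, 1.3, -4.9]
finger_gap: 0.0854
```

```bash
python3 - <<'E'
from h import *
st()
p=lambda x,z:O*[1,1,0]+U*x-V*.006+np.array([0,0,z])
for x,z,t in((-.18,.2,45),(-.1,.29,20),(.017,.29,0)):
    print(delta(p(x,z),toolR(np.radians(t))))
E
```

```text
t 2.85 tcp(stand) [-172.1   -1.4   72.6] tilt 85.9 err [ 0.  -0.   1.1] F [-1.1  1.3 -4.9] gap 0.0854 q [-0.8   1.34  0.58  2.27  0.89 -1.46]
([0.1266, 0.0022, -0.017], [-0.0072, -0.7137, -0.0181])
([0.222, 0.0004, 0.0564], [-0.0113, -1.15, -0.0167])
([0.2304, 0.0003, 0.1731], [-0.0146, -1.499, -0.015])
```

Emit:
{"name": "servo_tool", "arguments": {
  "targets": [
    {"xyz": [0.02,0,-0.01],"twist": [0,-0.11,0],"jaw": 1},
    {"xyz": [0.042,0,-0.017],"twist": [0,-0.22,0],"jaw": 1},
    {"xyz": [0.063,0,-0.017],"twist": [0,-0.33,0],"jaw": 1},
    {"xyz": [0.084,0,-0.017],"twist": [0,-0.44,0],"jaw": 1},
    {"xyz": [0.105,0,-0.017],"twist": [0,-0.55,0],"jaw": 1},
    {"xyz": [0.127,0,-0.017],"twist": [0,-0.66,0],"jaw": 1},
    {"xyz": [0.152,0,-0.01],"twist": [0,-0.77,0],"jaw": 1},
    {"xyz": [0.176,0,0.01],"twist": [0,-0.88,0],"jaw": 1},
    {"xyz": [0.2,0,0.03],"twist": [0,-1.0,0],"jaw": 1},
    {"xyz": [0.222,0,0.056],"twist": [0,-1.12,0],"jaw": 1},
    {"xyz": [0.226,0,0.085],"twist": [0,-1.24,0],"jaw": 1},
    {"xyz": [0.228,0,0.115],"twist": [0,-1.36,0],"jaw": 1}
  ]
}}

```text
clock: 3.85
tcp_pos: [0.6072, 0.0121, 0.3107]
orientation: [-0.031, 0.749, 0.66, 0.049]
wrist_force: [1.3, 0.1, -1.2]
finger_gap: 0.0853
```

```bash
python3 - <<'E'
from h import *
st()
p=lambda x,z:O*[1,1,0]+U*x-V*.006+np.array([0,0,z])
for x,z,t in((.017,.27,0),(.017,.20,0)):
    print(delta(p(x,z),toolR(np.radians(t))))
E
```

```text
t 3.85 tcp(stand) [-38.9  -6.8 310.7] tilt 6.6 err [-1.1  0.   0.2] F [ 1.3  0.1 -1.2] gap 0.0853 q [-0.18  0.36  0.37  1.57  0.12 -0.05]
([0.0509, -0.0018, 0.0468], [0.0186, -0.1154, -0.0041])
([0.0428, -0.0031, 0.1163], [0.0186, -0.1154, -0.0041])
```

Emit:
{"name": "servo_tool", "arguments": {
  "targets": [
    {"xyz": [0.025,-0.001,0.02],"twist": [0.01,-0.06,0],"jaw": 1},
    {"xyz": [0.051,-0.002,0.04],"twist": [0.019,-0.115,-0.004],"jaw": 1},
    {"xyz": [0.051,-0.002,0.047],"twist": [0.019,-0.115,-0.004],"jaw": 1},
    {"xyz": [0.051,-0.002,0.047],"twist": [0.019,-0.115,-0.004],"jaw": 1}
  ]
}}

```text
clock: 4.18
tcp_pos: [0.6096, 0.0712, 0.2629]
orientation: [-0.008, 0.746, 0.666, -0.002]
wrist_force: [-0.4, -1.9, -0.7]
finger_gap: 0.0855
```

```bash
python3 - <<'E'
from h import *
st()
p=lambda x,z:O*[1,1,0]+U*x-V*.006+np.array([0,0,z])
for x,z,t in((.0175,.191,0),):
    print(delta(p(x,z),toolR(np.radians(t))))
a=cam('wrist','w1.png')
E
```

```text
t 4.18 tcp(stand) [ 20.   -2.  262.9] tilt 0.4 err [ 0.9  0.  -0.5] F [-0.4 -1.9 -0.7] gap 0.0855 q [-0.02  0.4   0.32  1.5   0.01  0.09]
([-0.0031, 0.0051, 0.0718], [-0.0157, -0.0072, 0.0083])
```

View pics/w1.png

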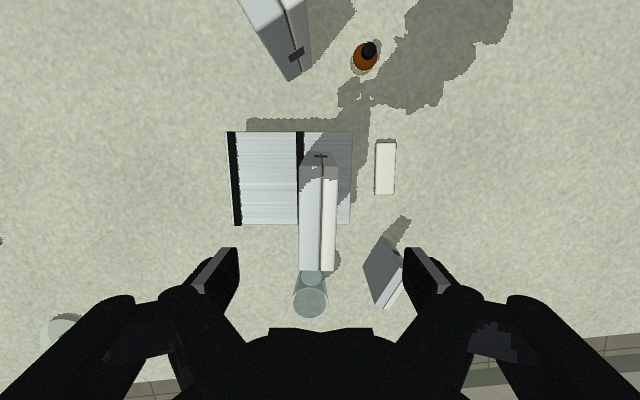

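The wrist view shows the box top (318,245) between the open fingers (left 222,270; right 428,265), roughly centred. I descend.

Emit:
{"name": "servo_tool", "arguments": {
  "targets": [
    {"xyz": [-0.002,0.004,0.015],"twist": [-0.01,-0.007,0.008],"jaw": 1},
    {"xyz": [-0.003,0.004,0.03],"twist": [-0.016,-0.007,0.008],"jaw": 1},
    {"xyz": [-0.003,0.005,0.05],"twist": [-0.016,-0.007,0.008],"jaw": 1},
    {"xyz": [-0.003,0.005,0.065],"twist": [-0.016,-0.007,0.008],"jaw": 1},
    {"xyz": [-0.003,0.005,0.072],"twist": [-0.016,-0.007,0.008],"jaw": 1},
    {"xyz": [-0.003,0.005,0.072],"twist": [-0.016,-0.007,0.008],"jaw": 0.8},
    {"xyz": [-0.003,0.005,0.072],"twist": [-0.016,-0.007,0.008],"jaw": 0.7},
    {"xyz": [-0.003,0.005,0.072],"twist": [-0.016,-0.007,0.008],"jaw": 0.65}
  ]
}}

```text
clock: 4.9
tcp_pos: [0.6149, 0.0639, 0.1916]
orientation: [-0.0, 0.751, 0.661, 0.0]
wrist_force: [-0.7, -0.2, 0.4]
finger_gap: 0.0556
```

```bash
python3 - <<'E'
from h import *
st()
c=cam('side','s1.png'); P=cloud(c); np.save('Ps1.npy',P)
cv2.imwrite('pics/s1c.png',cv2.resize(cv2.imread('pics/s1.png')[90:240,230:430],None,fx=3,fy=3,interpolation=2))
E
```

```text
t 4.9 tcp(stand) [ 13.4  -8.1 191.6] tilt 0.0 err [-0.   0.   0.3] F [-0.7 -0.2  0.4] gap 0.0556 q [-0.03  0.4   0.15  1.32  0.    0.1 ]
```

View pics/s1c.png

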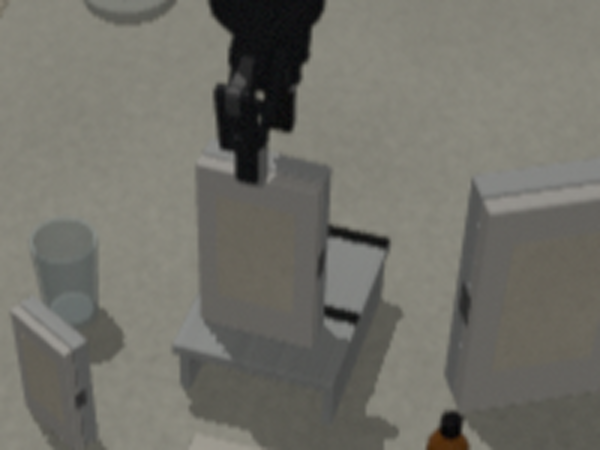

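Emit:
{"name": "servo_tool", "arguments": {
  "targets": [
    {"xyz": [-0.001,-0.002,0],"twist": [0,0,0],"jaw": 0.57},
    {"xyz": [-0.001,-0.002,0],"twist": [0,0,0],"jaw": 0.5},
    {"xyz": [-0.001,-0.002,0],"twist": [0,0,0],"jaw": 0.5}
  ]
}}

```text
clock: 5.2
tcp_pos: [0.612, 0.0642, 0.1902]
orientation: [-0.001, 0.75, 0.661, -0.001]
wrist_force: [-0.6, 0.9, -0.2]
finger_gap: 0.043
```

```bash
cat >> h.py <<'E'
def table(n,step,cx,cz):
    for i in range(1,n+1):
        a=np.radians(step*i); print('%.4f %.4f tw %.4f'%(cx-(cx*np.cos(a)+cz*np.sin(a)),cz-(-cx*np.sin(a)+cz*np.cos(a)),a))
E
python3 - <<'E'
from h import *
st(); table(12,1.25,-.012,.126)
E
```

```text
t 5.2 tcp(stand) [ 13.4  -5.2 190.2] tilt 0.0 err [ 0.1 -0.   0.2] F [-0.6  0.9 -0.2] gap 0.043 q [-0.03  0.4   0.14  1.31  0.    0.1 ]
-0.0028 -0.0002 tw 0.0218
-0.0055 -0.0004 tw 0.0436
-0.0083 -0.0005 tw 0.0654
-0.0110 -0.0006 tw 0.0873
-0.0138 -0.0006 tw 0.1091
-0.0165 -0.0005 tw 0.1309
-0.0193 -0.0004 tw 0.1527
-0.0221 -0.0002 tw 0.1745
-0.0248 0.0001 tw 0.1963
-0.0276 0.0004 tw 0.2182
-0.0303 0.0008 tw 0.2400
-0.0330 0.0012 tw 0.2618
```

Emit:
{"name": "servo_tool", "arguments": {
  "targets": [
    {"xyz": [-0.002,0,0],"twist": [0,0.015,0]},
    {"xyz": [-0.004,0,0],"twist": [0,0.03,0]},
    {"xyz": [-0.006,0,0],"twist": [0,0.047,0]},
    {"xyz": [-0.008,0,0],"twist": [0,0.065,0]},
    {"xyz": [-0.01,-0.0005,0],"twist": [0,0.08,0]},
    {"xyz": [-0.012,0,-0.0005],"twist": [0,0.095,0]},
    {"xyz": [-0.014,0,-0.0005],"twist": [0,0.11,0]},
    {"xyz": [-0.0165,0,-0.0005],"twist": [0,0.131,0]},
    {"xyz": [-0.0193,0,-0.0005],"twist": [0,0.153,0]},
    {"xyz": [-0.022,0,0],"twist": [0,0.175,0]}
  ]
}}

```text
schema error: expected keys xyz, twist, jaw
```

```bash
cat >> h.py <<'E'
def box(tag):
    c=cam('side',tag+'.png'); P=cloud(c); np.save(tag+'.npy',P)
    q=P-O; S=np.stack([q@U,q@V,q[...,2]+.065],-1)*1e3
    col=c['color'].astype(int)
    m=(S[...,2]>75)&(abs(S[...,1]+6)<60)&(S[...,0]>-200)&(S[...,0]<60)&(col.sum(-1)>240)
    X=S[m]
    if len(X)<50: print('few',len(X)); return
    # label face: RANSAC plane with normal in x-z
    rng=np.random.default_rng(0); best=None
    for _ in range(400):
        a,b,d=X[rng.choice(len(X),3,False)]; n=np.cross(b-a,d-a); l=np.linalg.norm(n)
        if l<300: continue
        n/=l; 
        if abs(n[1])>.15: continue
        if n[0]<0: n=-n
        if n[2]<-.1 or np.degrees(np.arctan2(n[2],n[0]))>95: continue
        k=abs((X-a)@n)<1.5
        if best is None or k.sum()>best.sum(): best=k
    Y=X[best]; n=np.linalg.svd(Y-Y.mean(0),full_matrices=False)[2][2]; n*=np.sign(n[0]+n[2])
    t=np.arctan2(n[2],n[0]); zb=np.array([-np.sin(t),0,np.cos(t)]); s=Y@zb
    print('lean',round(np.degrees(t),1),'yaw',round(np.degrees(np.arctan2(n[1],np.hypot(n[0],n[2]))),1),'npx',len(Y),'ends along z',np.round(np.percentile(s,[.5,99.5]),1),'y',np.round(np.percentile(Y[:,1],[1,99]),1))
    top=Y[s>np.percentile(s,99)].mean(0); print('lid top edge',np.round(top,1),'underside top edge',np.round(top-32*n*[1,0,1],1), 'foot edge',np.round(top-32*n*[1,0,1]-160*zb,1))
E
python3 - <<'E'
from h import *
st(); box('b1')
E
```

```text
t 5.2 tcp(stand) [ 13.4  -5.2 190.2] tilt 0.0 err [ 0.1 -0.   0.2] F [-0.6  0.9 -0.2] gap 0.043 q [-0.03  0.4   0.14  1.31  0.    0.1 ]
lean -0.1 yaw -1.0 npx 1305 ends along z [ 75.8 323.2] y [-49.3  40.4]
lid top edge [ 33.2  -6.8 329.5] underside top edge [  1.2  -6.8 329.5] foot edge [  1.1  -6.8 169.5]
```

```bash
sed -i 's/    Y=X\[best\];/    Y=X[best]; Y=Y[abs(Y[:,1]+5)>22];/' h.py; python3 - <<'E'
from h import *
box('b1')
E
```

```text
lean 0.2 yaw -1.4 npx 711 ends along z [ 76.7 396.6] y [-49.8  40.6]
lid top edge [ 32.5  -3.4 347.9] underside top edge [  0.5  -3.4 347.8] foot edge [  1.1  -3.4 187.8]
```

Emit:
{"name": "servo_tool", "arguments": {
  "targets": [
    {"xyz": [-0.002,0,0],"twist": [0,0.015,0],"jaw": 0.5},
    {"xyz": [-0.004,0,0],"twist": [0,0.03,0],"jaw": 0.5},
    {"xyz": [-0.006,0,0],"twist": [0,0.047,0],"jaw": 0.5},
    {"xyz": [-0.008,0,0],"twist": [0,0.065,0],"jaw": 0.5},
    {"xyz": [-0.01,0,0],"twist": [0,0.08,0],"jaw": 0.5},
    {"xyz": [-0.012,0,-0.0005],"twist": [0,0.095,0],"jaw": 0.5},
    {"xyz": [-0.014,0,-0.0005],"twist": [0,0.11,0],"jaw": 0.5},
    {"xyz": [-0.0165,0,-0.0005],"twist": [0,0.131,0],"jaw": 0.5},
    {"xyz": [-0.0193,0,-0.0005],"twist": [0,0.153,0],"jaw": 0.5},
    {"xyz": [-0.022,0,0],"twist": [0,0.175,0],"jaw": 0.5}
  ]
}}

```text
clock: 6.13
tcp_pos: [0.6091, 0.042, 0.1898]
orientation: [-0.059, 0.747, 0.659, 0.066]
wrist_force: [-0.4, -0.5, 0.5]
finger_gap: 0.0426
```

```bash
python3 - <<'E'
from h import *
st(); box('b2')
E
```

```text
t 6.13 tcp(stand) [ -9.   -5.1 189.8] tilt 10.2 err [ 0.1 -0.   0.2] F [-0.4 -0.5  0.5] gap 0.0426 q [-0.16  0.38  0.09  1.3   0.18 -0.03]
lean 0.1 yaw -1.3 npx 676 ends along z [ 76.  220.8] y [-49.6  40.4]
lid top edge [ 33.1 -11.7 221.8] underside top edge [  1.1 -11.7 221.7] foot edge [  1.4 -11.7  61.7]
```

```bash
python3 - <<'E'
import cv2,numpy as np
cv2.imwrite('pics/b2c.png',cv2.resize(cv2.imread('pics/b2.png')[90:240,230:430],None,fx=3,fy=3,interpolation=2))
P=np.load('b2.npy')
from h import O,U,V
q=P-O; S=np.stack([q@U,q@V,q[...,2]+.065],-1)*1e3
c=cv2.imread('pics/b2.png').sum(-1)
m=(c<120)&(S[...,2]>150)&(S[...,2]<240)&(abs(S[...,0])<100)&(abs(S[...,1])<60)
for z in range(180,240,8):
    k=m&(abs(S[...,2]-z)<4)
    if k.any(): print(z,k.sum(),np.round(S[k].min(0)),np.round(S[k].max(0)))
E
```

```text
220 8 [-40.  -1. 219.] [-35.   7. 223.]
228 16 [-41.  -2. 224.] [-32.   8. 232.]
236 27 [-44.  -8. 234.] [ 18.   8. 240.]
```

View pics/b2c.png

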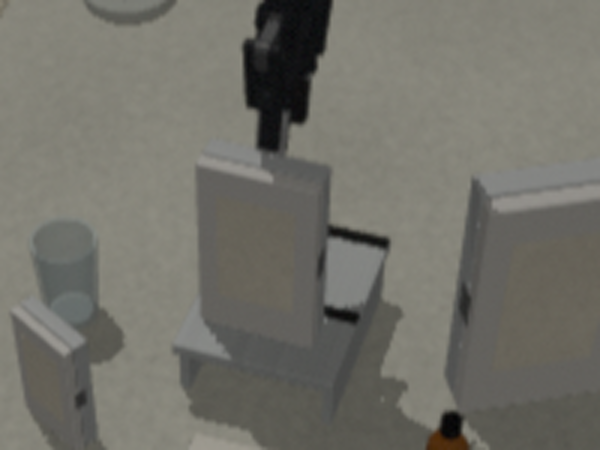

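```bash
python3 - <<'E'
import cv2,numpy as np
from h import O,U,V
ims=[]
for t,f in(('s1','Ps1'),('b1','b1'),('b2','b2')):
    im=cv2.imread(f'pics/{t}.png'); P=np.load(f+'.npy'); q=P-O; S=np.stack([q@U,q@V,q[...,2]+.065],-1)*1e3
    ims.append(cv2.resize(im[110:170,290:350],None,fx=4.4,fy=4.4,interpolation=0))
    m=(S[...,2]>150)&(S[...,2]<245)&(S[...,0]>35.5)&(S[...,0]<90)&(abs(S[...,1]+5)<60)
    print(t,'points behind label face:',m.sum(), np.round(np.percentile(S[m],[2,50,98],axis=0)) if m.any() else '')
    v,u=np.nonzero((im.sum(-1)<110)[130:160,300:345]); 
    for r in range(134,156,2):
        uu=[300+x for x,y in zip(u,v) if y+130==r]
        if uu: print(r,[ (x,*np.round(S[r,x]).astype(int)) for x in (uu[0],uu[len(uu)//2],uu[-1])])
cv2.imwrite('pics/cmp.png',np.hstack(ims))
E
```

```text
s1 points behind label face: 115 [[ 36. -25. 152.]
 [ 44.   3. 226.]
 [ 56.  37. 244.]]
134 [(np.int64(303), np.int64(77), np.int64(-14), np.int64(294)), (np.int64(311), np.int64(76), np.int64(2), np.int64(297)), (np.int64(318), np.int64(50), np.int64(7), np.int64(278))]
136 [(np.int64(304), np.int64(73), np.int64(-14), np.int64(285)), (np.int64(311), np.int64(67), np.int64(-1), np.int64(284)), (np.int64(318), np.int64(50), np.int64(7), np.int64(273))]
138 [(np.int64(304), np.int64(73), np.int64(-14), np.int64(280)), (np.int64(311), np.int64(71), np.int64(0), np.int64(282)), (np.int64(317), np.int64(51), np.int64(6), np.int64(269))]
140 [(np.int64(308), np.int64(74), np.int64(-5), np.int64(278)), (np.int64(312), np.int64(73), np.int64(3), np.int64(280)), (np.int64(315), np.int64(70), np.int64(8), np.int64(279))]
142 [(np.int64(309), np.int64(53), np.int64(-11), np.int64(255)), (np.int64(312), np.int64(69), np.int64(1), np.int64(271)), (np.int64(315), np.int64(68), np.int64(7), np.int64(272))]
144 [(np.int64(309), np.int64(56), np.int64(-10), np.int64(253)), (np.int64(312), np.int64(5
[... 2322 characters left out ...]
33)), (np.int64(317), np.int64(47), np.int64(5), np.int64(233))]
b2 points behind label face: 64 [[ 36. -30. 153.]
 [ 36.  22. 184.]
 [ 38.  38. 219.]]
134 [(np.int64(317), np.int64(15), np.int64(-6), np.int64(248)), (np.int64(320), np.int64(15), np.int64(0), np.int64(249)), (np.int64(322), np.int64(13), np.int64(4), np.int64(249))]
136 [(np.int64(317), np.int64(16), np.int64(-6), np.int64(243)), (np.int64(320), np.int64(17), np.int64(1), np.int64(246)), (np.int64(322), np.int64(15), np.int64(5), np.int64(245))]
138 [(np.int64(317), np.int64(18), np.int64(-5), np.int64(239)), (np.int64(320), np.int64(19), np.int64(2), np.int64(243)), (np.int64(322), np.int64(17), np.int64(5), np.int64(242))]
```

View pics/cmp.png

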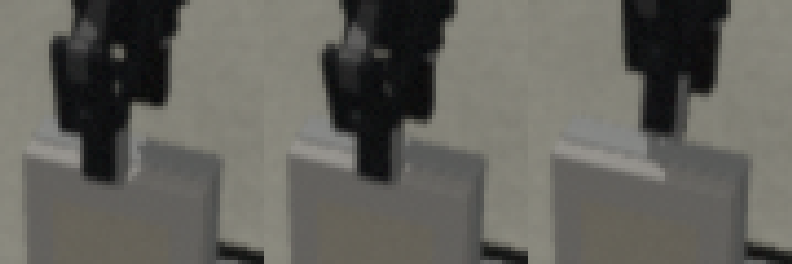

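The fingertips show at z ≈ 229 in the side depth, about 38 mm above the reported TCP. The fingers therefore passed over the box top, and the box is unmoved (lean 0.1°). I go back, descend about 32 mm further, and check with depth.

```bash
python3 - <<'E'
from h import *
p=lambda x,z:O*[1,1,0]+U*x-V*.005+np.array([0,0,z])
for x,z,t in((.0,.215,5),(.0155,.21,0),(.0155,.158,0)):
    print(delta(p(x,z),toolR(np.radians(t))))
E
```

```text
([0.0146, -0.0002, -0.0234], [-0.0025, -0.0901, -0.0054])
([0.029, -0.0002, -0.0158], [-0.0027, -0.1773, -0.0052])
([0.0198, -0.0001, 0.0354], [-0.0027, -0.1773, -0.0052])
```

Emit:
{"name": "servo_tool", "arguments": {
  "targets": [
    {"xyz": [0.0,0,-0.012],"twist": [0,-0.03,0],"jaw": 0.75},
    {"xyz": [0.008,0,-0.023],"twist": [0,-0.06,0],"jaw": 0.75},
    {"xyz": [0.02,0,-0.02],"twist": [0,-0.12,0],"jaw": 0.75},
    {"xyz": [0.029,0,-0.016],"twist": [-0.003,-0.177,-0.005],"jaw": 0.75},
    {"xyz": [0.029,0,-0.016],"twist": [-0.003,-0.177,-0.005],"jaw": 0.75},
    {"xyz": [0.027,0,-0.004],"twist": [-0.003,-0.177,-0.005],"jaw": 0.75},
    {"xyz": [0.025,0,0.008],"twist": [-0.003,-0.177,-0.005],"jaw": 0.75},
    {"xyz": [0.0225,0,0.02],"twist": [-0.003,-0.177,-0.005],"jaw": 0.75},
    {"xyz": [0.0205,0,0.03],"twist": [-0.003,-0.177,-0.005],"jaw": 0.75},
    {"xyz": [0.02,0,0.035],"twist": [-0.003,-0.177,-0.005],"jaw": 0.75},
    {"xyz": [0.02,0,0.035],"twist": [-0.003,-0.177,-0.005],"jaw": 0.6},
    {"xyz": [0.02,0,0.035],"twist": [-0.003,-0.177,-0.005],"jaw": 0.6}
  ]
}}

```text
clock: 7.18
tcp_pos: [0.6122, 0.0677, 0.1587]
orientation: [0.001, 0.749, 0.663, -0.001]
wrist_force: [0.2, 0.1, 0.0]
finger_gap: 0.0515
```

```bash
python3 - <<'E'
from h import *
st(); box('b3')
cv2.imwrite('pics/b3c.png',cv2.resize(cv2.imread('pics/b3.png')[100:220,270:390],None,fx=4,fy=4,interpolation=0))
P=np.load('b3.npy');q=P-O; S=np.stack([q@U,q@V,q[...,2]+.065],-1)*1e3
c=cv2.imread('pics/b3.png').sum(-1)
m=(S[...,2]>150)&(S[...,2]<225)&(S[...,0]>37)&(S[...,0]<90)&(abs(S[...,1]+5)<30)
print(m.sum(),np.round(np.percentile(S[m],[0,5,50,98],axis=0)))
E
```

```text
t 7.18 tcp(stand) [ 16.8  -5.  158.7] tilt -0.1 err [-0.  -0.  -0.1] F [0.2 0.1 0. ] gap 0.0515 q [-0.02  0.41  0.08  1.24 -0.    0.1 ]
lean -0.4 yaw -1.1 npx 650 ends along z [ 76.8 221.7] y [-49.9  40.8]
lid top edge [ 35.2   9.5 289. ] underside top edge [  3.2   9.5 289.2] foot edge [  2.    9.5 129.2]
104 [[ 37. -13. 155.]
 [ 46. -12. 193.]
 [ 53.   2. 210.]
 [ 58.  10. 224.]]
```

View pics/b3c.png

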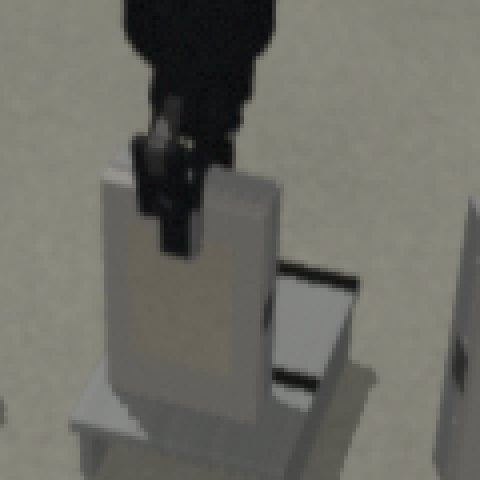

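Now the fingertips straddle the box, tips at about z 192 on both faces. I raise 4 mm, close to 43 mm, and begin the tilt about the stop edge.

Emit:
{"name": "servo_tool", "arguments": {
  "targets": [
    {"xyz": [-0.002,0,-0.004],"twist": [0,0,0],"jaw": 0.55},
    {"xyz": [-0.003,0,-0.004],"twist": [0,0,0],"jaw": 0.5},
    {"xyz": [-0.003,0,-0.004],"twist": [0,0,0],"jaw": 0.5}
  ]
}}

```text
clock: 7.48
tcp_pos: [0.6126, 0.0647, 0.1638]
orientation: [0.002, 0.749, 0.663, 0.0]
wrist_force: [0.5, 0.8, -1.0]
finger_gap: 0.0427
```

```bash
python3 - <<'E'
from h import *
st(); table(12,1.0,-.0135,.098)
E
```

```text
t 7.48 tcp(stand) [ 13.9  -5.7 163.8] tilt -0.1 err [-0.2 -0.  -0.1] F [ 0.5  0.8 -1. ] gap 0.0427 q [-0.02  0.4   0.08  1.25 -0.    0.1 ]
-0.0017 -0.0002 tw 0.0175
-0.0034 -0.0004 tw 0.0349
-0.0051 -0.0006 tw 0.0524
-0.0069 -0.0007 tw 0.0698
-0.0086 -0.0008 tw 0.0873
-0.0103 -0.0009 tw 0.1047
-0.0120 -0.0009 tw 0.1222
-0.0138 -0.0009 tw 0.1396
-0.0155 -0.0009 tw 0.1571
-0.0172 -0.0009 tw 0.1745
-0.0189 -0.0008 tw 0.1920
-0.0207 -0.0007 tw 0.2094
```

Emit:
{"name": "servo_tool", "arguments": {
  "targets": [
    {"xyz": [-0.001,0,0],"twist": [0,0.01,0],"jaw": 0.5},
    {"xyz": [-0.0025,0,0],"twist": [0,0.025,0],"jaw": 0.5},
    {"xyz": [-0.004,0,-0.0005],"twist": [0,0.042,0],"jaw": 0.5},
    {"xyz": [-0.006,0,-0.0006],"twist": [0,0.06,0],"jaw": 0.5},
    {"xyz": [-0.0077,0,-0.0008],"twist": [0,0.078,0],"jaw": 0.5},
    {"xyz": [-0.0095,0,-0.0009],"twist": [0,0.096,0],"jaw": 0.5},
    {"xyz": [-0.0112,0,-0.0009],"twist": [0,0.114,0],"jaw": 0.5},
    {"xyz": [-0.013,0,-0.0009],"twist": [0,0.132,0],"jaw": 0.5},
    {"xyz": [-0.0138,0,-0.0009],"twist": [0,0.14,0],"jaw": 0.5}
  ]
}}

```text
clock: 8.23
tcp_pos: [0.6102, 0.0504, 0.1636]
orientation: [-0.046, 0.747, 0.661, 0.052]
wrist_force: [0.2, 0.1, -0.3]
finger_gap: 0.0426
```

```bash
sed -i 's/S\[...,2\]>75/S[...,2]<224)\&(S[...,2]>75/' h.py; python3 - <<'E'
from h import *
st(); box('b4')
E
```

```text
t 8.23 tcp(stand) [ -0.6  -5.1 163.6] tilt 8.0 err [-0. -0. -0.] F [ 0.2  0.1 -0.3] gap 0.0426 q [-0.12  0.38  0.05  1.23  0.14 -0.  ]
lean 7.6 yaw -1.9 npx 693 ends along z [ 71.3 219.3] y [-49.7  40.9]
lid top edge [ 11.2 -22.5 222.8] underside top edge [-20.5 -22.5 218.6] foot edge [  0.6 -22.5  60. ]
```

Emit:
{"name": "servo_tool", "arguments": {
  "targets": [
    {"xyz": [-0.001,0,0],"twist": [0,0.01,0],"jaw": 0.47},
    {"xyz": [-0.002,0,0],"twist": [0,0.02,0],"jaw": 0.45},
    {"xyz": [-0.003,0,-0.0003],"twist": [0,0.03,0],"jaw": 0.45},
    {"xyz": [-0.004,0,-0.0005],"twist": [0,0.04,0],"jaw": 0.45},
    {"xyz": [-0.005,0,-0.0006],"twist": [0,0.052,0],"jaw": 0.45},
    {"xyz": [-0.0065,0,-0.0006],"twist": [0,0.066,0],"jaw": 0.45},
    {"xyz": [-0.008,0,-0.0008],"twist": [0,0.081,0],"jaw": 0.45},
    {"xyz": [-0.0095,0,-0.0009],"twist": [0,0.096,0],"jaw": 0.45},
    {"xyz": [-0.0112,0,-0.0009],"twist": [0,0.114,0],"jaw": 0.45},
    {"xyz": [-0.013,0,-0.0009],"twist": [0,0.132,0],"jaw": 0.45},
    {"xyz": [-0.0147,0,-0.0009],"twist": [0,0.149,0],"jaw": 0.45},
    {"xyz": [-0.0155,0,-0.0009],"twist": [0,0.157,0],"jaw": 0.45}
  ]
}}

```text
clock: 9.28
tcp_pos: [0.6082, 0.0351, 0.1622]
orientation: [-0.098, 0.741, 0.655, 0.111]
wrist_force: [0.1, -0.5, -0.6]
finger_gap: 0.0385
```

```bash
python3 - <<'E'
from h import *
st(); box('b5'); table(12,1.5,-.0135,.098)
E
```

```text
t 9.28 tcp(stand) [-16.   -5.  162.2] tilt 17.0 err [-0. -0. -0.] F [ 0.1 -0.5 -0.6] gap 0.0385 q [-0.23  0.39  0.02  1.24  0.29 -0.12]
lean 19.3 yaw -1.3 npx 741 ends along z [ 62.4 216.4] y [-49.3  41.5]
lid top edge [-22.  -14.2 221.7] underside top edge [-52.2 -14.2 211.1] foot edge [  0.8 -14.2  60.2]
-0.0026 -0.0003 tw 0.0262
-0.0051 -0.0006 tw 0.0524
-0.0077 -0.0008 tw 0.0785
-0.0103 -0.0009 tw 0.1047
-0.0129 -0.0009 tw 0.1309
-0.0155 -0.0009 tw 0.1571
-0.0181 -0.0008 tw 0.1833
-0.0207 -0.0007 tw 0.2094
-0.0233 -0.0004 tw 0.2356
-0.0258 -0.0002 tw 0.2618
-0.0284 0.0002 tw 0.2880
-0.0309 0.0006 tw 0.3142
```

The box has passed balance and rests on the front finger. I continue the rotation.

Emit:
{"name": "servo_tool", "arguments": {
  "targets": [
    {"xyz": [-0.0015,0,-0.0002],"twist": [0,0.015,0],"jaw": 0.45},
    {"xyz": [-0.0035,0,-0.0004],"twist": [0,0.035,0],"jaw": 0.45},
    {"xyz": [-0.006,0,-0.0006],"twist": [0,0.06,0],"jaw": 0.45},
    {"xyz": [-0.0085,0,-0.0008],"twist": [0,0.087,0],"jaw": 0.45},
    {"xyz": [-0.011,0,-0.0009],"twist": [0,0.113,0],"jaw": 0.45},
    {"xyz": [-0.0137,0,-0.0009],"twist": [0,0.14,0],"jaw": 0.45},
    {"xyz": [-0.0163,0,-0.0009],"twist": [0,0.166,0],"jaw": 0.45},
    {"xyz": [-0.019,0,-0.0008],"twist": [0,0.192,0],"jaw": 0.45},
    {"xyz": [-0.0215,0,-0.0006],"twist": [0,0.218,0],"jaw": 0.45},
    {"xyz": [-0.024,0,-0.0003],"twist": [0,0.244,0],"jaw": 0.45},
    {"xyz": [-0.0258,0,-0.0002],"twist": [0,0.262,0],"jaw": 0.45},
    {"xyz": [-0.0258,0,-0.0002],"twist": [0,0.262,0],"jaw": 0.45}
  ]
}}

```text
clock: 10.33
tcp_pos: [0.6051, 0.0102, 0.1541]
orientation: [-0.183, 0.72, 0.637, 0.206]
wrist_force: [-0.9, -0.1, -0.9]
finger_gap: 0.0381
```

```bash
python3 - <<'E'
from h import *
st(); box('b6')
E
```

```text
t 10.33 tcp(stand) [-41.1  -5.  154.1] tilt 32.0 err [ 0. -0.  0.] F [-0.9 -0.1 -0.9] gap 0.0381 q [-0.4   0.46  0.02  1.3   0.53 -0.33]
lean 34.4 yaw -1.0 npx 691 ends along z [ 50.2 207.9] y [-49.1  41.9]
lid top edge [-61.4  -5.4 210. ] underside top edge [-87.8  -5.4 191.9] foot edge [ 2.6 -5.4 59.9]
```

Emit:
{"name": "servo_tool", "arguments": {
  "targets": [
    {"xyz": [-0.0015,0,-0.0002],"twist": [0,0.015,0],"jaw": 0.45},
    {"xyz": [-0.0035,0,-0.0004],"twist": [0,0.035,0],"jaw": 0.45},
    {"xyz": [-0.006,0,-0.0006],"twist": [0,0.06,0],"jaw": 0.45},
    {"xyz": [-0.0085,0,-0.0008],"twist": [0,0.087,0],"jaw": 0.45},
    {"xyz": [-0.011,0,-0.0009],"twist": [0,0.113,0],"jaw": 0.45},
    {"xyz": [-0.0137,0,-0.0009],"twist": [0,0.14,0],"jaw": 0.45},
    {"xyz": [-0.0163,0,-0.0009],"twist": [0,0.166,0],"jaw": 0.45},
    {"xyz": [-0.019,0,-0.0008],"twist": [0,0.192,0],"jaw": 0.45},
    {"xyz": [-0.0215,0,-0.0006],"twist": [0,0.218,0],"jaw": 0.45},
    {"xyz": [-0.024,0,-0.0003],"twist": [0,0.244,0],"jaw": 0.45},
    {"xyz": [-0.0258,0,-0.0002],"twist": [0,0.262,0],"jaw": 0.45},
    {"xyz": [-0.0258,0,-0.0002],"twist": [0,0.262,0],"jaw": 0.45}
  ]
}}

```text
clock: 11.38
tcp_pos: [0.6023, -0.0116, 0.1401]
orientation: [-0.265, 0.687, 0.607, 0.298]
wrist_force: [0.0, -0.7, -1.2]
finger_gap: 0.0387
```

```bash
python3 - <<'E'
from h import *
st(); box('b7')
cv2.imwrite('pics/b7c.png',cv2.resize(cv2.imread('pics/b7.png')[100:220,270:410],None,fx=5,fy=5,interpolation=0))
E
```

```text
t 11.38 tcp(stand) [-63.   -4.8 140.1] tilt 47.1 err [ 0.1 -0.   0.1] F [ 0.  -0.7 -1.2] gap 0.0387 q [-0.54  0.61  0.07  1.44  0.73 -0.58]
lean 49.8 yaw -0.1 npx 696 ends along z [ 36.8 194.2] y [-48.9  42. ]
lid top edge [-96.5 -12.  187. ] underside top edge [-117.1  -12.   162.5] foot edge [  5.1 -12.   59.3]
```

View pics/b7c.png

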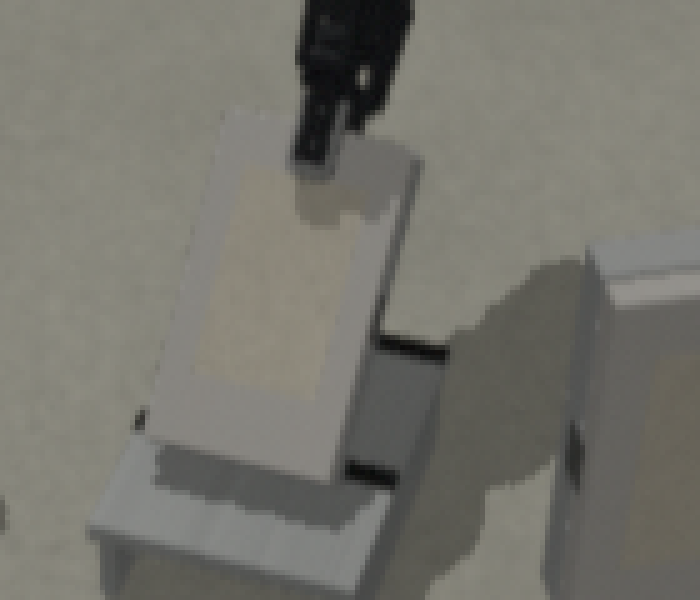

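Emit:
{"name": "servo_tool", "arguments": {
  "targets": [
    {"xyz": [-0.0015,0,-0.0002],"twist": [0,0.015,0],"jaw": 0.45},
    {"xyz": [-0.0035,0,-0.0004],"twist": [0,0.035,0],"jaw": 0.45},
    {"xyz": [-0.006,0,-0.0006],"twist": [0,0.06,0],"jaw": 0.45},
    {"xyz": [-0.0085,0,-0.0008],"twist": [0,0.087,0],"jaw": 0.45},
    {"xyz": [-0.011,0,-0.0009],"twist": [0,0.113,0],"jaw": 0.45},
    {"xyz": [-0.0137,0,-0.0009],"twist": [0,0.14,0],"jaw": 0.45},
    {"xyz": [-0.0163,0,-0.0009],"twist": [0,0.166,0],"jaw": 0.45},
    {"xyz": [-0.019,0,-0.0008],"twist": [0,0.192,0],"jaw": 0.45},
    {"xyz": [-0.0215,0,-0.0006],"twist": [0,0.218,0],"jaw": 0.45},
    {"xyz": [-0.024,0,-0.0003],"twist": [0,0.244,0],"jaw": 0.45},
    {"xyz": [-0.0258,0,-0.0002],"twist": [0,0.262,0],"jaw": 0.45},
    {"xyz": [-0.0258,0,-0.0002],"twist": [0,0.262,0],"jaw": 0.45}
  ]
}}

```text
clock: 12.43
tcp_pos: [0.6003, -0.0285, 0.1215]
orientation: [-0.342, 0.642, 0.568, 0.386]
wrist_force: [-1.0, 1.1, -1.9]
finger_gap: 0.0381
```

```bash
python3 - <<'E'
from h import *
st(); box('b8')
E
```

```text
t 12.43 tcp(stand) [-80.1  -4.9 121.5] tilt 62.1 err [ 0.1 -0.   0.1] F [-1.   1.1 -1.9] gap 0.0381 q [-0.64  0.82  0.17  1.66  0.88 -0.88]
lean 64.5 yaw 0.2 npx 641 ends along z [ 21.4 178.1] y [-48.7  42.2]
lid top edge [-122.6   -3.8  158. ] underside top edge [-136.3   -3.8  129.2] foot edge [ 8.1 -3.8 60.3]
```

Emit:
{"name": "servo_tool", "arguments": {
  "targets": [
    {"xyz": [-0.001,0,-0.0002],"twist": [0,0.01,0],"jaw": 0.45},
    {"xyz": [-0.0025,0,-0.0004],"twist": [0,0.026,0],"jaw": 0.45},
    {"xyz": [-0.0043,0,-0.0005],"twist": [0,0.044,0],"jaw": 0.45},
    {"xyz": [-0.006,0,-0.0006],"twist": [0,0.061,0],"jaw": 0.45},
    {"xyz": [-0.008,0,-0.0008],"twist": [0,0.081,0],"jaw": 0.45},
    {"xyz": [-0.0103,0,-0.0009],"twist": [0,0.105,0],"jaw": 0.45},
    {"xyz": [-0.0125,0,-0.0009],"twist": [0,0.127,0],"jaw": 0.45},
    {"xyz": [-0.0147,0,-0.0009],"twist": [0,0.149,0],"jaw": 0.45},
    {"xyz": [-0.017,0,-0.0009],"twist": [0,0.172,0],"jaw": 0.45},
    {"xyz": [-0.0193,0,-0.0008],"twist": [0,0.196,0],"jaw": 0.45},
    {"xyz": [-0.0207,0,-0.0007],"twist": [0,0.21,0],"jaw": 0.45},
    {"xyz": [-0.0207,0,-0.0007],"twist": [0,0.21,0],"jaw": 0.45}
  ]
}}

```text
clock: 13.48
tcp_pos: [0.599, -0.0386, 0.1035]
orientation: [-0.4, 0.598, 0.529, 0.451]
wrist_force: [0.4, -0.3, -0.9]
finger_gap: 0.0385
```

```bash
python3 - <<'E'
from h import *
st(); box('b9')
E
```

```text
t 13.48 tcp(stand) [-90.3  -4.9 103.5] tilt 74.1 err [ 0.1 -0.   0.1] F [ 0.4 -0.3 -0.9] gap 0.0385 q [-0.68  1.03  0.28  1.9   0.95 -1.16]
lean 77.0 yaw 0.1 npx 616 ends along z [  5.6 165.1] y [-48.6  42.5]
lid top edge [-139.5   -0.3  129.7] underside top edge [-146.7   -0.3   98.6] foot edge [ 9.2 -0.3 62.6]
```

Emit:
{"name": "servo_tool", "arguments": {
  "targets": [
    {"xyz": [-0.001,0,-0.0002],"twist": [0,0.01,0],"jaw": 0.45},
    {"xyz": [-0.0025,0,-0.0004],"twist": [0,0.025,0],"jaw": 0.45},
    {"xyz": [-0.004,0,-0.0005],"twist": [0,0.041,0],"jaw": 0.45},
    {"xyz": [-0.0055,0,-0.0006],"twist": [0,0.056,0],"jaw": 0.45},
    {"xyz": [-0.007,0,-0.0007],"twist": [0,0.071,0],"jaw": 0.45},
    {"xyz": [-0.0085,0,-0.0008],"twist": [0,0.087,0],"jaw": 0.45},
    {"xyz": [-0.0103,0,-0.0009],"twist": [0,0.105,0],"jaw": 0.45},
    {"xyz": [-0.012,0,-0.0009],"twist": [0,0.122,0],"jaw": 0.45},
    {"xyz": [-0.0138,0,-0.0009],"twist": [0,0.14,0],"jaw": 0.45},
    {"xyz": [-0.0138,0,-0.0009],"twist": [0,0.14,0],"jaw": 0.45}
  ]
}}

```text
clock: 14.37
tcp_pos: [0.5984, -0.043, 0.0904]
orientation: [-0.436, 0.565, 0.499, 0.491]
wrist_force: [0.4, -1.5, -1.7]
finger_gap: 0.0382
```

```bash
python3 - <<'E'
from h import *
st(); box('b10')
E
```

```text
t 14.37 tcp(stand) [-94.8  -4.8  90.4] tilt 82.2 err [ 0.1 -0.   0.1] F [ 0.4 -1.5 -1.7] gap 0.0382 q [-0.7   1.18  0.36  2.08  0.98 -1.36]
lean 84.6 yaw 0.2 npx 603 ends along z [ -2.4 156. ] y [-48.2  42.4]
lid top edge [-146.4    0.2  110.4] underside top edge [-149.5    0.2   78.6] foot edge [ 9.8  0.2 63.5]
```

Emit:
{"name": "servo_tool", "arguments": {
  "targets": [
    {"xyz": [-0.001,0,0],"twist": [0,0,0],"jaw": 0.45},
    {"xyz": [-0.0025,0,0.0003],"twist": [0,0,0],"jaw": 0.45},
    {"xyz": [-0.004,0,0.0005],"twist": [0,0,0],"jaw": 0.45},
    {"xyz": [-0.0055,0,0.0007],"twist": [0,0,0],"jaw": 0.45},
    {"xyz": [-0.007,0,0.001],"twist": [0,0,0],"jaw": 0.45},
    {"xyz": [-0.0085,0,0.0012],"twist": [0,0,0],"jaw": 0.46},
    {"xyz": [-0.01,0,0.0014],"twist": [0,0,0],"jaw": 0.47},
    {"xyz": [-0.0115,0,0.0016],"twist": [0,0,0],"jaw": 0.48},
    {"xyz": [-0.013,0,0.0018],"twist": [0,0,0],"jaw": 0.49},
    {"xyz": [-0.0145,0,0.002],"twist": [0,0,0],"jaw": 0.5},
    {"xyz": [-0.0145,0,0.002],"twist": [0,0,0],"jaw": 0.5}
  ]
}}

```text
clock: 15.33
tcp_pos: [0.5988, -0.043, 0.0772]
orientation: [-0.435, 0.565, 0.5, 0.491]
wrist_force: [-1.1, -0.1, -0.2]
finger_gap: 0.0426
```

```bash
python3 - <<'E'
from h import *
st(); box('b11')
cv2.imwrite('pics/b11c.png',cv2.resize(cv2.imread('pics/b11.png')[110:230,270:410],None,fx=5,fy=5,interpolation=0))
E
```

```text
t 15.33 tcp(stand) [-94.7  -5.2  77.2] tilt 82.0 err [ 0.1  0.  -0. ] F [-1.1 -0.1 -0.2] gap 0.0426 q [-0.7   1.2   0.37  2.06  0.98 -1.36]
lean 89.6 yaw 0.1 npx 579 ends along z [ -9.1 149.5] y [-48.7  41.9]
lid top edge [-149.4   -4.    97. ] underside top edge [-149.6   -4.    65. ] foot edge [10.4 -4.  63.9]
```

View pics/b11c.png

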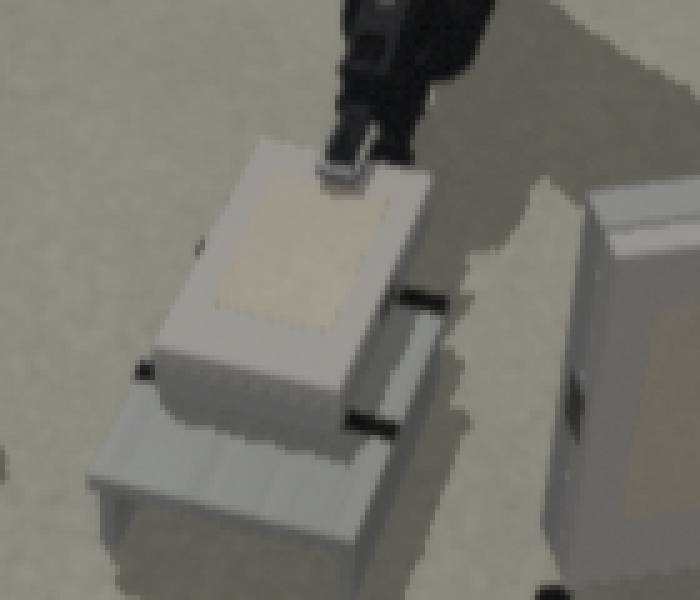

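Flat across both strips (lean 89.6°). I open slightly and retreat along the finger axis.

Emit:
{"name": "servo_tool", "arguments": {
  "targets": [
    {"xyz": [0,0,0],"twist": [0,0,0],"jaw": 0.54},
    {"xyz": [0,0,0],"twist": [0,0,0],"jaw": 0.58},
    {"xyz": [0,0,-0.002],"twist": [0,0,0],"jaw": 0.58},
    {"xyz": [0,0,-0.006],"twist": [0,0,0],"jaw": 0.58},
    {"xyz": [0,0,-0.012],"twist": [0,0,0],"jaw": 0.58},
    {"xyz": [0,0,-0.02],"twist": [0,0,0],"jaw": 0.58},
    {"xyz": [0,0,-0.028],"twist": [0,0,0],"jaw": 0.58},
    {"xyz": [0,0,-0.036],"twist": [0,0,0],"jaw": 0.58},
    {"xyz": [0,0,-0.046],"twist": [0,0,0],"jaw": 0.58},
    {"xyz": [0,0,-0.056],"twist": [0,0,0],"jaw": 0.58},
    {"xyz": [0,0,-0.066],"twist": [0,0,0],"jaw": 0.58},
    {"xyz": [0,0,-0.066],"twist": [0,0,0],"jaw": 0.58}
  ]
}}

```text
clock: 16.38
tcp_pos: [0.5909, -0.1105, 0.0866]
orientation: [-0.434, 0.565, 0.5, 0.492]
wrist_force: [0.9, 0.4, 0.4]
finger_gap: 0.0493
```

```bash
python3 - <<'E'
from h import *
st(); box('b12')
env.read_camera('top')
f=np.load('top0.npz')
c=cam('top','t2.png'); P=cloud(c); z=P[...,2]
for nm,lo,hi,(r0,r1,c0,c1) in(('mailer',.012,.022,(150,210,295,325)),('jar',.07,.09,(70,115,355,400)),('bottle',.04,.08,(240,270,305,335))):
    for Q in(f['P'],P):
        q=Q[r0:r1,c0:c1]; q=q[(q[...,2]>lo)&(q[...,2]<hi)]; print(nm,len(q),np.round(np.median(q,0),3))
q=P-O; S=np.stack([q@U,q@V,z],-1)*1e3
k=(S[...,2]>90)&(S[...,2]<103)&(abs(S[...,1]+5)<60)&(S[...,0]>-165)&(S[...,0]<30)
r=cv2.minAreaRect(S[k][:,:2].astype(np.float32)); print('box top view',r,np.median(S[k][:,2]))
cv2.imwrite('pics/t2c.png',cv2.resize(cv2.imread('pics/t2.png')[60:360,280:520],None,fx=2,fy=2,interpolation=2))
E
```

```text
t 16.38 tcp(stand) [-162.7   -5.6   86.6] tilt 82.0 err [-0.1 -0.  -0.1] F [0.9 0.4 0.4] gap 0.0493 q [-0.78  1.25  0.52  2.18  0.9  -1.39]
lean 89.9 yaw -0.4 npx 550 ends along z [ -9.3 148.9] y [-48.9  42. ]
lid top edge [-148.8  -14.8   97.8] underside top edge [-148.8  -14.8   65.8] foot edge [ 11.2 -14.8  65.4]
mailer 554 [0.611 0.173 0.019]
mailer 550 [0.611 0.171 0.019]
jar 303 [0.789 0.034 0.085]
jar 304 [0.789 0.035 0.085]
bottle 192 [0.461 0.149 0.053]
bottle 191 [0.461 0.149 0.053]
box top view ((-70.8905029296875, -7.4112548828125), (160.20196533203125, 92.76866912841797), 0.017840635031461716) 98.22471703947872
```

View pics/t2c.png

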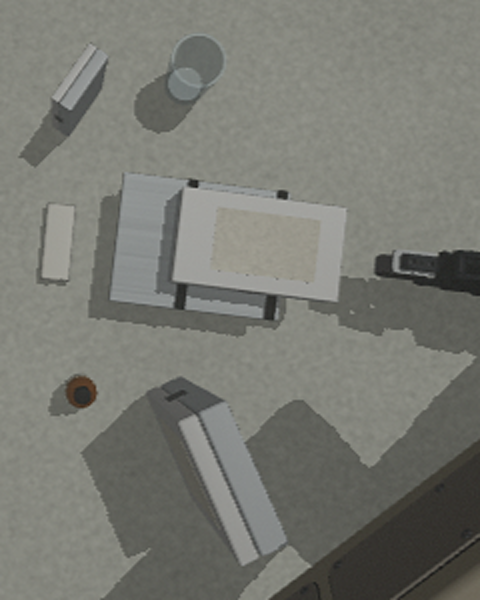

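The top view shows the box flat, square on both strips, with the hand clear on the right (finger tip 380,265; box end 345,255). I hold briefly, then hand in.

Emit:
{"name": "servo_tool", "arguments": {
  "targets": [
    {"xyz": [0,0,-0.01],"twist": [0,0,0],"jaw": 0.58},
    {"xyz": [0,0,-0.02],"twist": [0,0,0],"jaw": 0.58},
    {"xyz": [0,0,-0.02],"twist": [0,0,0],"jaw": 0.58},
    {"xyz": [0,0,-0.02],"twist": [0,0,0],"jaw": 0.58}
  ]
}}

```text
clock: 16.87
tcp_pos: [0.5886, -0.1274, 0.0891]
orientation: [-0.435, 0.565, 0.501, 0.491]
wrist_force: [0.4, 0.2, 0.9]
finger_gap: 0.0495
```

```bash
python3 - <<'E'
from h import *
st(); box('b13'); print(env.hand_in())
E
```

```text
t 16.87 tcp(stand) [-179.7   -5.4   89.1] tilt 82.0 err [ 0.1  0.  -0. ] F [0.4 0.2 0.9] gap 0.0495 q [-0.8   1.27  0.57  2.22  0.88 -1.4 ]
lean 89.6 yaw 0.0 npx 561 ends along z [ -9.1 149.5] y [-48.3  42.2]
lid top edge [-148.8    9.2   97.4] underside top edge [-149.     9.2   65.4] foot edge [11.   9.2 64.3]
the job is handed in; nothing more can be done
None
```

The slide box now lies flat across both strips, and I handed the job in at about 17 s of the 51 s allowed; no verdict is reported. I straddled its top end with the fingers open wider than the box. I tipped it over the foot stop, let it settle on the front finger past balance, eased it down in steps and withdrew along the finger axis.

**Last checks:**
- **Flatness:** the side view gave a lean of 89.6°. The label is up and the underside is about 65 mm above the bench.
- **Position:** the box centre is about 71 mm from the stop edge and 3 to 7 mm off the stand's middle line. It is square within about 1°, and its top end is at about -149 mm.
- **Handling:** wrist-force readings between moves stayed within about 2 N during the tipping; peaks within a move were not recorded.
- **Surroundings:** the jar, bottle and mailer are within about 2 mm of where they started. The hand was about 35 mm clear before a last 17 mm back-off.

**What disagreed:**
- **Finger height:** the camera showed the fingertips 33 to 38 mm farther back than the reported TCP (tool tip point). My first tilt therefore passed over the box without moving it, so I went deeper and repeated it.
- **Rehearsal:** a reach test at 85° tilt, away from the box, ended about 12 mm off target and read about 5 N on the wrist. I kept the real tilt to 82°.

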